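Change over the open display tin

ROBOT

A 6-joint arm with a two-finger parallel gripper is mounted at the origin on the work surface. World frame = base frame: x ahead of the robot, y to its left, z up, the work surface at z = 0. Lengths are in m, angles in degrees, forces in N, time in s.
With the tool pointing down it reaches from about 0.35 to 0.875 m from the base axis. Payload 4.2 kg.
Tool frame: the origin (TCP) lies midway between the tips of the shut fingers; the grasp point (between the pads) lies 19 mm behind it; z points along the fingers, y is the line along which they close (so a half turn about z gives the same grasp; the last joint's range is limited). The gripper opens to 87 mm and grips with 3 to 60 N. Pads are 19 mm wide; open, the fingers measure 117 mm over their backs; the gripper's body (75 mm by 190 mm) begins 51 mm behind the grasp point.
Start: joints at [-59.267, 22.042, 0.453, 0, -68.411, -14.817], TCP at [0.171, -0.601, 0.223] pointing down, gripper open.
Joint ranges: [-179.83, 179.83], [-69.29, 118.12], [-61.27, 80.66], [-181.25, 117.63], [-171.15, -9.14], [-177.46, 177.46]. Speed limits (degrees/s): [159.86, 159.86, 180, 180, 180, 180].

INTERFACE

Orientations are given as [roll, pitch, yaw] about the fixed x, y, z axes, in that order (R = Rz(yaw) Ry(pitch) Rx(roll)).
In Python, from workcell import env gives the robot as it stands. The module is installed in compiled form; this text tells all that it offers. Calls block until the motion is done:
- env.goto(position, orientation): joint-space move of the TCP to a pose.
- env.move_straight(position, rotation=None, rate=0.15, force_limit=None): straight line of the TCP; rotation=None keeps the orientation; rate is the mean speed in m/s. With force_limit (N) it stops when the force on the tool has changed by that much, and returns True; else False.
- env.set_joints(angles): joint-space move.
- env.gripper_to(opening, grasp_force=None): opening from 0.0 (shut) to 1.0 (fully open); grasp_force is the grip in N (None keeps the last); returns when the fingers have stopped.
- env.dwell(seconds).
- env.inverse_kinematics(position, orientation): joint angles nearest the present ones, or None.
- env.read_state(): the state.
- env.grab_frame(name): name is "scene" or "side" or "wrist"; returns a dict with "image" (384x512x3 uint8, blue, green, red), "fx", "fy", "cx", "cy" (pixels), "D" ([k1, k2, p1, p2, k3] as OpenCV has them; the pictures are not rectified), "position" and "orientation" of the camera in the world. Camera axes: x right, y up, looking along -z (the intrinsics and any distortion apply to the point x, -y, -z); pixel columns grow to the right and rows downward; lengths in m; the calibration is good to about 2 mm. A picture is of the moment at which its call begins. There is no depth.
A pose or a line that the arm cannot do raises env.Unreachable and nothing moves.
- env.close_job(): hands the job in; it is judged then, once.
Trained networks look in a picture, given as the dict that the camera call returned (one of the last four; its "shot" number tells which), for a name from the list of things; names that differ only in an ending like _2 or _b are one class to them, and where a whole thing is asked for, a point or a joint stands for the part that bears it (a point fixed in the world has none). Each returns a list of dicts, best first, with "score" (0 to 1); they miss things now and then, are a little off and sometimes report something else, mostly with a low value. They report only what shows in the picture. A call takes as long as a camera call. They do not tell look-alikes from the thing itself.
- env.search_frame(picture, thing): "xyz" ([x, y, z] in m, in world coordinates, good to about 4 mm: the middle of the surface that is visible of it).
- env.trace(picture, thing): "mask" (384x512 bool, what is visible of it).
The state is a dict: "clock": time; "joint_positions": joint angles; "qvel": joint speeds; "joint_torque": joint torques, N m; "position": TCP position; "tool_rot": TCP orientation; "force": force on the tool from outside, world axes, zero at the start; "wrist_torque": the same for the moment, N m; "opening": opening from 0.0 (shut) to 1.0 (fully open); "finger_force": force on a finger pad.
Only numpy, scipy, OpenCV 4.12 (cv2) and the standard library are available. Lean on these libraries where they do the work, as an engineer would, in place of code of your own. Each camera call takes 0.05 s, during which the arm holds its last target. There are 200 camera calls.

TASK

One of the three slide-lid loaf tins on the counter has been left open: push its lid fully shut until it snaps home. Then slide open the lid of the tin that has the small copper mould standing at its far end, until about half of its mouth is uncovered. Keep the third tin shut, and leave the moulds and everything else on the counter where they are.

Things in the scene. Friction and masses are not known exactly. Their poses are not given: they have to be found in the camera images.
- tin_a: One of three identical grey steel loaf tins, in any order: 140 x 70 x 65 mm, wall 3 mm, screwed on a fixed wooden plinth 160 x 100 x 12 mm; rim 77 mm above the table. Origin: centre of the plinth's underside. x: along the tin, from near end (robot side) to far end, z up; yaw within 0.3 rad. A small mould stands at each far end, about 120 mm along +x from the origin.
- lid_a (a joint): Opening of tin_a's sliding lid, m: 0 shut, grows as it slides along tin -x, stop at 0.100; 0.070 = half the mouth uncovered. At the start one lid is 0.045 to 0.080 open, two are shut. A snap catch takes about 10 N to pass, at 0 to 0.007 when opening, 0.016 to 0.007 when closing; below 0.005 it snaps shut by itself. Elsewhere it needs 2 to 3 N and stays where left.
- lip_a (a point): Middle of the top edge of the upright lip on tin_a's lid (lid: aluminium plate 144 x 84 x 4 mm, top 81 mm above the table). Lip: across the lid's near end, 60 mm wide along tin y, 4 mm thick, 24 mm high, top 105 mm above the table; at tin x = -0.070 - lid value. Axes as the tin's. Push its near face along tin +x to shut, its far face along -x to open.
- tin_b: One of three identical grey steel loaf tins, in any order: 140 x 70 x 65 mm, wall 3 mm, screwed on a fixed wooden plinth 160 x 100 x 12 mm; rim 77 mm above the table. Origin: centre of the plinth's underside. x: along the tin, from near end (robot side) to far end, z up; yaw within 0.3 rad. A small mould stands at each far end, about 120 mm along +x from the origin.
- lid_b (a joint): Opening of tin_b's sliding lid, m: 0 shut, grows as it slides along tin -x, stop at 0.100; 0.070 = half the mouth uncovered. At the start one lid is 0.045 to 0.080 open, two are shut. A snap catch takes about 10 N to pass, at 0 to 0.007 when opening, 0.016 to 0.007 when closing; below 0.005 it snaps shut by itself. Elsewhere it needs 2 to 3 N and stays where left.
- lip_b (a point): Middle of the top edge of the upright lip on tin_b's lid (lid: aluminium plate 144 x 84 x 4 mm, top 81 mm above the table). Lip: across the lid's near end, 60 mm wide along tin y, 4 mm thick, 24 mm high, top 105 mm above the table; at tin x = -0.070 - lid value. Axes as the tin's. Push its near face along tin +x to shut, its far face along -x to open.
- tin_c: One of three identical grey steel loaf tins, in any order: 140 x 70 x 65 mm, wall 3 mm, screwed on a fixed wooden plinth 160 x 100 x 12 mm; rim 77 mm above the table. Origin: centre of the plinth's underside. x: along the tin, from near end (robot side) to far end, z up; yaw within 0.3 rad. A small mould stands at each far end, about 120 mm along +x from the origin.
- lid_c (a joint): Opening of tin_c's sliding lid, m: 0 shut, grows as it slides along tin -x, stop at 0.100; 0.070 = half the mouth uncovered. At the start one lid is 0.045 to 0.080 open, two are shut. A snap catch takes about 10 N to pass, at 0 to 0.007 when opening, 0.016 to 0.007 when closing; below 0.005 it snaps shut by itself. Elsewhere it needs 2 to 3 N and stays where left.
- lip_c (a point): Middle of the top edge of the upright lip on tin_c's lid (lid: aluminium plate 144 x 84 x 4 mm, top 81 mm above the table). Lip: across the lid's near end, 60 mm wide along tin y, 4 mm thick, 24 mm high, top 105 mm above the table; at tin x = -0.070 - lid value. Axes as the tin's. Push its near face along tin +x to shut, its far face along -x to open.
- mould_copper: The copper mould: the marker of the tin at whose far end it stands. A small round fluted copper-coloured mould, standing on the table at the far end of one of the tins; 36 mm across at the foot, 54 mm at the top, 48 mm high, about 120 g, loose. Origin: centre of its underside. It never starts at the tin that is open.
- mould_black1: A small round fluted black mould, standing on the table at the far end of one of the tins; 36 mm across at the foot, 54 mm at the top, 48 mm high, about 120 g, loose. Origin: centre of its underside. Leave alone.
- mould_black2: A small round fluted black mould, standing on the table at the far end of one of the tins; 36 mm across at the foot, 54 mm at the top, 48 mm high, about 120 g, loose. Origin: centre of its underside. Leave alone.
- tart_left: Small steel tartlet tin, 64 mm across, 20 mm high, on the table in front of and between the loaf tins, loose. Origin: centre of its underside. Leave alone.
- tart_right: Small steel tartlet tin, 64 mm across, 20 mm high, on the table in front of and between the loaf tins, loose. Origin: centre of its underside. Leave alone.
- brush: Pastry brush about 200 mm long lying on the left of the table, loose. Leave alone.
- bowl: Copper bowl 160 mm across, 70 mm high, on the right of the table, loose. Origin: centre of its underside. Leave alone.
- carton: Cardboard carton 100 x 70 x 60 mm at the far left, loose. Origin: centre of its underside. Leave alone.
Mind the look-alikes: they are no part of the job. Of the things that look like the mould_copper, the smaller one is meant.

How it is judged (in metres and radians):
On the way, in this order (a step that is already met when the one before it is completed fails the run):
1. the lid that was left open is shut and snapped home (value of joint lid_a below 0.004 m), for 0.2 s.
2. the lid of the tin with the copper mould is half open (((horizontal distance between mould_copper and tin_b below 0.16 m and value of joint lid_b between 0.055 and 0.085 m) or (horizontal distance between mould_copper and tin_c below 0.16 m and value of joint lid_c between 0.055 and 0.085 m))), for 0.2 s.
At the end, for the whole second after the job is handed in: The lid that was open at the start and the lid of the third tin are fully shut (within 4 mm of their stop); the lid of the tin with the copper mould at its far end is 55 to 85 mm open (half of the mouth is 70 mm); all lids at rest (((horizontal distance between mould_copper and tin_b below 0.16 m and value of joint lid_b between 0.055 and 0.085 m and value of joint each of lid_c, lid_a below 0.004 m) or (horizontal distance between mould_copper and tin_c below 0.16 m and value of joint lid_c between 0.055 and 0.085 m and value of joint each of lid_b, lid_a below 0.004 m)) and velocity of joint lid_a between -0.01 and 0.01 m/s and velocity of joint lid_b between -0.01 and 0.01 m/s and velocity of joint lid_c between -0.01 and 0.01 m/s); the robot touches nothing.
It fails at once if the lid of the third tin (shut at the start, no copper mould at its far end) was slid open by more than 10 mm ((horizontal distance between mould_copper and tin_b below 0.16 m and value of joint lid_c above 0.01 m) or (horizontal distance between mould_copper and tin_c below 0.16 m and value of joint lid_b above 0.01 m)).
It fails at once if a mould or another loose thing was moved by more than 25 mm (distance of any of mould_copper, mould_black1, mould_black2, tart_left, tart_right, brush, bowl, carton from where it was at the start of the episode above 0.025 m).
It fails at once if a mould was tipped over (angle between any of mould_copper, mould_black1, mould_black2's own z axis and vertical above 0.5 rad).
It also fails if it takes over 40 s, if anything falls off the work surface, if the arm or the gripper's body presses on something with over 40 N, if the wrist force passes 120 N, or if a joint passes its speed limit or range.

## Working session

There is one attempt and no reset: what is moved stays moved. The work goes in short steps, each a Python script; the robot and the scene stay as the last script left them, time stands still between calls to the robot, and variables do not carry over. Pictures are saved under pics/ and viewed, at most 10 in all, crops included, and the job is handed in when it is done.

```bash
mkdir -p pics
python3 - <<'E'
from workcell import env
import cv2,numpy as np
f={n:env.grab_frame(n) for n in("scene","side")}
cv2.imwrite("pics/a.png",np.vstack([cv2.resize(f[n]["image"],None,fx=.78,fy=.78) for n in f]))
for n in f:
  print(n,f[n]["position"],f[n]["orientation"])
  for t in("tin_a","lid_a","lip_a","mould_copper","mould_black1","tart_left","bowl"):
    print(t,[(np.round(d["xyz"],3).tolist(),round(d["score"],2)) for d in env.search_frame(f[n],t)])
print(env.read_state()["clock"])
E
```

```text
scene [ 1.20511308 -0.63759017  1.59500045] [30.60146723 -0.71581795 45.39704216]
tin_a [([0.614, -0.015, 0.078], 0.71), ([0.582, -0.233, 0.081], 0.71), ([0.568, -0.227, 0.077], 0.71), ([0.482, 0.473, 0.017], 0.18)]
lid_a [([0.559, -0.01, 0.08], 0.89), ([0.568, -0.231, 0.08], 0.86), ([0.57, 0.232, 0.081], 0.86)]
lip_a [([0.551, -0.003, 0.083], 0.85), ([0.567, 0.235, 0.077], 0.76), ([0.564, -0.225, 0.086], 0.66), ([0.611, -0.014, 0.075], 0.32)]
mould_copper [([0.785, 0.149, 0.071], 0.78), ([0.578, 0.219, 0.081], 0.43)]
mould_black1 [([0.758, -0.059, 0.044], 0.61), ([0.689, -0.248, 0.045], 0.59), ([0.542, -0.456, 0.029], 0.3)]
tart_left [([0.4, 0.141, 0.013], 0.55)]
bowl [([0.541, -0.457, 0.028], 0.86)]
side [0.47404074 0.71270831 0.84519807] [ 4.31875236e+01 -2.56597332e-02 -1.72032741e+02]
tin_a [([0.605, 0.01, 0.073], 0.9), ([0.563, 0.265, 0.08], 0.87), ([0.564, -0.197, 0.071], 0.67)]
lid_a [([0.569, -0.217, 0.081], 0.95), ([0.555, 0.006, 0.084], 0.94)]
lip_a [([0.564, -0.217, 0.079], 0.91), ([0.558, 0.007, 0.082], 0.68), ([0.564, 0.246, 0.084], 0.68)]
mould_copper [([0.776, 0.172, 0.071], 0.9), ([0.69, 0.248, 0.048], 0.65)]
mould_black1 [([0.745, -0.039, 0.049], 0.77), ([0.687, -0.229, 0.047], 0.52)]
tart_left [([0.4, 0.128, 0.01], 0.82), ([0.56, 0.264, 0.081], 0.63), ([0.568, -0.215, 0.081], 0.45)]
bowl [([0.56, -0.5, 0.046], 0.9)]
0.8
```

View pics/a.png

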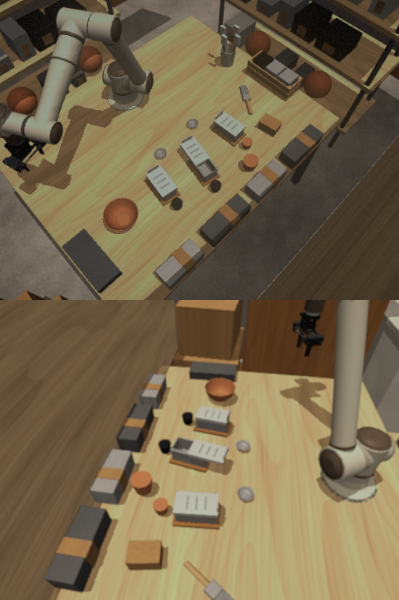

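The middle tin is open. The small copper mould stands at the left tin (+y) and the larger copper look-alike beside it at (0.78, 0.16). I'll take closer wrist views to get the poses.

```bash
cat > h.py <<'E'
from workcell import env
import cv2,numpy as np
from scipy.spatial.transform import Rotation as Ro
def unproj(f,uv,z):
    K=np.array([[f["fx"],0,f["cx"]],[0,f["fy"],f["cy"]],[0,0,1]])
    n=cv2.undistortPoints(np.asarray(uv,float).reshape(-1,1,2),K,np.array(f["D"],float)).reshape(-1,2)
    d=Ro.from_euler("xyz",f["orientation"],degrees=True).apply(np.c_[n[:,0],-n[:,1],-np.ones(len(n))])
    p=np.array(f["position"]); return (p+d*((z-p[2])/d[:,2])[:,None])[:,:2]
def report(f,thing,z):
    for m in env.trace(f,thing):
        c=max(cv2.findContours(m["mask"].astype(np.uint8),cv2.RETR_EXTERNAL,cv2.CHAIN_APPROX_NONE)[0],key=len)
        w=unproj(f,c,z); (cx,cy),(a,b),t=cv2.minAreaRect((w*1000).astype(np.float32))
        if a<b: a,b,t=b,a,t+90
        t=(t+90)%180-90
        print(thing,round(m["score"],2),"ctr",round(cx),round(cy),"size",round(a),round(b),"yaw",round(t,1),"touches edge",bool(c.min()<=0 or c[:,0,0].max()>=511 or c[:,0,1].max()>=383))
E
python3 - <<'E'
from h import *
for i,p in enumerate([[.5,0,.42],[.5,.22,.42]]):
    env.goto(p,[180,0,0]); f=env.grab_frame("wrist"); cv2.imwrite(f"pics/w{i}.png",f["image"])
    print(f["position"],f["orientation"],env.read_state()["joint_positions"],env.read_state()["clock"])
    report(f,"lid_a",.081); report(f,"lip_a",.105)
    for t in("lip_a","lid_a","mould_copper"):print(t,[(np.round(d["xyz"],3).tolist(),round(d["score"],2)) for d in env.search_frame(f,t)])
cv2.imwrite("pics/w.png",np.vstack([cv2.resize(cv2.imread(f"pics/w{i}.png"),(400,300)) for i in(0,1)]))
E
```

```text
[ 0.57567418 -0.00062677  0.58218265] [-1.60714492e+01 -6.33030051e-02 -9.00163195e+01] [ 1.85737004e+01  5.30270346e+00  5.72278081e+00  2.74344830e-03
 -9.04558544e+01  7.13550873e+01] 3.375
lid_a 0.79 ctr 568 -225 size 148 93 yaw -8.2 touches edge False
lid_a 0.75 ctr 557 -1 size 149 88 yaw -11.5 touches edge False
lid_a 0.63 ctr 564 234 size 150 92 yaw 4.2 touches edge False
lip_a 0.9 ctr 559 -2 size 143 81 yaw -11.8 touches edge False
lip_a 0.72 ctr 568 -213 size 139 86 yaw -7.4 touches edge False
lip_a [([0.573, 0.236, 0.082], 0.96), ([0.561, -0.002, 0.084], 0.85), ([0.572, -0.222, 0.078], 0.77)]
lid_a [([0.563, 0.0, 0.081], 0.84), ([0.565, 0.232, 0.084], 0.82), ([0.741, -0.046, 0.042], 0.65), ([0.574, -0.224, 0.084], 0.58)]
mould_copper [([0.694, 0.238, 0.048], 0.78), ([0.756, 0.152, 0.038], 0.76)]
[0.57558261 0.21927276 0.5827859 ] [-1.60209579e+01 -7.02218627e-02 -8.99706268e+01] [ 4.06603731e+01  1.02149736e+01  1.16123862e+01  2.25009873e-02
 -9.13751680e+01  4.92649394e+01] 4.5583
lid_a 0.87 ctr 558 0 size 148 92 yaw -11.9 touches edge False
lid_a 0.66 ctr 566 238 size 150 86 yaw 3.4 touches edge False
lid_a 0.57 ctr 570 -214 size 144 81 yaw -8.0 touches edge True
lip_a 0.86 ctr 566 236 size 144 82 yaw 4.1 touches edge False
lip_a 0.8 ctr 564 -171 size 150 68 yaw 13.8 touches edge True
lip_a 0.69 ctr 560 11 size 138 85 yaw -11.9 touches edge False
lip_a [([0.569, 0.237, 0.081], 0.96), ([0.565, -0.0, 0.082], 0.93), ([0.556, -0.197, 0.08], 0.71), ([0.697, 0.41, 0.056], 0.27)]
lid_a [([0.565, 0.003, 0.085], 0.97), ([0.556, -0.198, 0.082], 0.74), ([0.569, 0.238, 0.084], 0.74)]
mould_copper [([0.693, 0.24, 0.049], 0.93), ([0.742, -0.044, 0.044], 0.7)]
```

View pics/w.png

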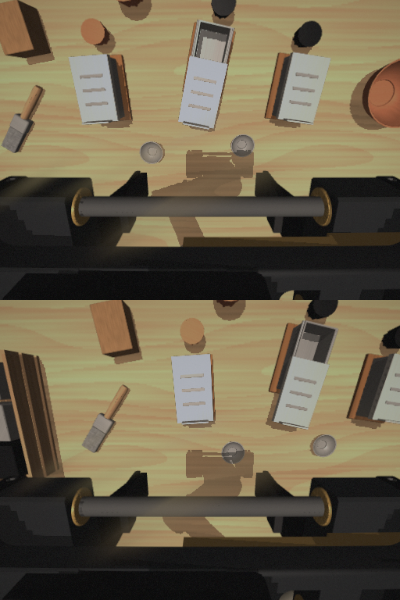

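The wrist view confirms it. In the top image the open middle lid is at yaw −11.7° (around pixel 200,90) and the left lid with the small copper mould is at yaw +4° (around pixel 100,90). I'll shut the middle lid.

Run:
```python
from h import *
y=-11.7; u=np.r_[np.cos(np.radians(y)),np.sin(np.radians(y)),0]
lip=np.r_[.558,-.001,.091]-.070*u
up=np.r_[0,0,.09]
env.gripper_to(0.0)
s=lip-.045*u
env.goto((s+up).tolist(),[180,0,y]); env.move_straight(s.tolist())
c=env.move_straight((lip+.005*u).tolist(),rate=.05,force_limit=20)
print(c,(env.read_state()["position"]-lip)@u,env.read_state()["force"])
h=env.move_straight((lip+.10*u).tolist(),rate=.04,force_limit=24)
st=env.read_state();print(h,(st["position"]-lip)@u,st["force"],st["clock"])
p=np.array(st["position"])-.02*u
env.move_straight(p.tolist()); print(env.read_state()["force"])
env.move_straight((p+np.r_[0,0,.2]).tolist(),rate=.25)
env.goto([.5,.1,.42],[180,0,0])
f=env.grab_frame("wrist");cv2.imwrite("pics/c.png",f["image"]); report(f,"lid_a",.081); print(env.read_state()["clock"])
```

```text
False 0.005152237997643946 [-0.25180164  0.50412682  0.13268352]
True 0.050785363744236575 [-1.2474728   0.55612183  0.01275786] 10.7583
[-0.18663053 -0.20907119 -0.15741655]
lid_a 0.62 ctr 569 -225 size 146 95 yaw -7.7 touches edge False
lid_a 0.6 ctr 566 236 size 148 87 yaw 3.6 touches edge False
12.775
```

View pics/c.png

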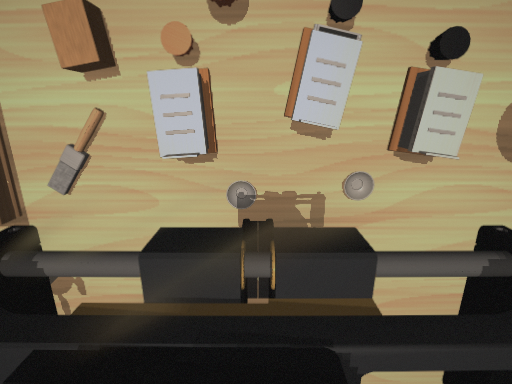

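The middle lid stopped at the catch: a dark gap of about 10 mm still shows at its far end (pixel 335,32). I'll push again with a higher limit.

Run:
```python
from h import *
y=-11.7; u=np.r_[np.cos(np.radians(y)),np.sin(np.radians(y)),0]
lip=np.r_[.558,-.001,.091]-.070*u
s=lip+.025*u
env.goto((s+np.r_[0,0,.09]).tolist(),[180,0,y]); env.move_straight(s.tolist())
for d in np.arange(.048,.09,.006):
    h=env.move_straight((lip+d*u).tolist(),rate=.03,force_limit=45)
    st=env.read_state();print(h,round((st["position"]-lip)@u,4),np.round(st["force"],1),round(st["clock"],2))
    if h or abs(st["force"]@u)>30: break
p=np.array(st["position"])-.025*u
env.move_straight(p.tolist())
env.move_straight((p+np.r_[0,0,.2]).tolist(),rate=.25)
env.goto([.5,.1,.42],[180,0,0])
f=env.grab_frame("wrist");cv2.imwrite("pics/d.png",f["image"][:220]); report(f,"lid_a",.081); print(env.read_state()["clock"])
```

```text
False 0.0478 [ 0.1 -0.5  0.1] 15.45
False 0.0509 [-7.2  3.1  5. ] 15.8
False 0.0574 [-3.4 -0.  -0. ] 16.15
False 0.0629 [-8.9  3.3  3.6] 16.5
False 0.0631 [-22.1  11.3  14.7] 16.85
False 0.0633 [-35.9  19.7  27. ] 17.2
lid_a 0.88 ctr 569 -224 size 145 94 yaw -8.1 touches edge False
lid_a 0.84 ctr 566 236 size 148 87 yaw 3.7 touches edge False
lid_a 0.59 ctr 632 -17 size 145 87 yaw -11.4 touches edge False
19.3583
```

View pics/d.png

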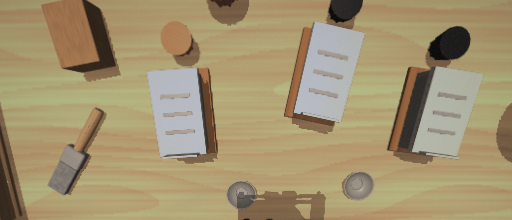

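The middle lid is shut: its gap is gone (pixel 335,25) and the finger met the hard stop. Next I'll open the left lid.

Run:
```python
from h import *
y=3.8; u=np.r_[np.cos(np.radians(y)),np.sin(np.radians(y)),0]
lip=np.r_[.566,.236,.091]-.070*u
s=lip+.035*u
env.goto((s+np.r_[0,0,.09]).tolist(),[180,0,y]); print(env.move_straight(s.tolist(),rate=.1,force_limit=15))
for d in [.018,.010,.003,-.005,-.03,-.0585]:
    h=env.move_straight((lip+d*u).tolist(),rate=.035,force_limit=60)
    st=env.read_state();print(h,round((st["position"]-lip)@u,4),np.round(st["force"],1),round(st["clock"],2))
    if h: break
p=np.array(st["position"])+.015*u
env.move_straight(p.tolist())
env.move_straight((p+np.r_[0,0,.2]).tolist(),rate=.25)
env.goto([.5,.1,.42],[180,0,0])
f=env.grab_frame("wrist");cv2.imwrite("pics/e.png",f["image"][:220]); report(f,"lid_a",.081); print(env.read_state()["clock"])
```

```text
False
False 0.018 [ 0.6 -0.3  0.2] 22.11
False 0.0127 [ 8.4 -1.7 -4. ] 22.48
False 0.0025 [ 0.3  0.6 -0.1] 22.83
False -0.0057 [-0.   0.6  0.1] 23.21
False -0.0305 [ 0.3 -0.2  0.4] 24.07
False -0.0588 [ 0.4 -0.6 -0.1] 25.04
lid_a 0.94 ctr 568 -225 size 146 96 yaw -7.7 touches edge False
lid_a 0.9 ctr 490 232 size 153 89 yaw 3.8 touches edge False
lid_a 0.88 ctr 632 -17 size 145 87 yaw -11.3 touches edge False
27.1167
```

View pics/e.png

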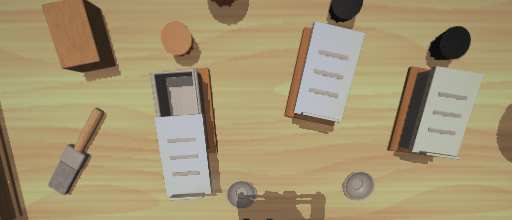

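The left lid is about 72–77 mm open, with its mouth half uncovered (pixel 180,95). The other two lids are shut, the moulds haven't moved and the arm is clear.

```bash
python3 -c "
from workcell import env
print(env.close_job())"
```

```text
the job is handed in; nothing more can be done
None
```

The job is handed in, with no verdict returned: the middle lid is pushed shut to its stop, the copper-mould (left) tin's lid is about 72–77 mm open by the wrist camera, the third tin is still shut, and I saw nothing else on the counter move.

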